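# Open the ratchet book rack

## Task

The book rack on the desk has a sliding jaw that a ratchet keeps from moving back: make room for more books. With the fingertips press the jaw's flat release pad down, keep it down, push the jaw away from the books all the way back along its bar to the end block, then let the pad spring up and move clear. Pick nothing up, and leave the two ledgers, the cup and the abacus standing or lying where they are.

Things in the scene. Friction and masses are not known exactly. Their poses are not given: they have to be found in the camera images.
- rack: Grey steel book rack fixed to the desk, base 200 (x) by 340 (y) by 6 mm; origin: centre of the underside. Steel bar along its y at x = +65 mm, 12 mm wide, top 66 mm above the desk. Fixed end plate at y = -165 mm (109 mm tall), two ledgers beside it at x = -95 to +25 mm. The jaw is pushed back towards +y, from the ledgers to the end block.
- jaw (a joint): Sliding jaw along the bar, m: 0 next to the ledgers, 0.160 fully back (hard stop); starts at 0 to 0.045. About 2 N of friction while the release is down. With the release up, saw teeth of 8 mm pitch block it towards larger values (after at most one tooth) and let it click towards smaller ones. Black carriage 70 mm long, 40 mm wide; jaw_plate tells its plate.
- release (a joint): How far the release pad is pressed down, m: 0 up, 0.009 fully down (hard stop); left alone it may rest anywhere up to 0.005 on a tooth. The ratchet is free beyond 0.005: press it to 0.006-0.009 and keep it there. Spring: 2.5 N at the top, 6 N fully down; let go, it springs up and locks the jaw again.
- pad_top (a point): Centre of the top of the release pad, a flat bare steel plate on top of the carriage, 40 mm (rack x) by 54 mm (along the bar). It rides with the jaw. 86 mm above the desk when up, 77 mm when fully down. Open above, at both sides and towards the ledgers; at its +y end stands the thumb stop. Axes as the rack's.
- stop_face (a point): Point on the face of the thumb stop, a black upright wall on the jaw, 44 mm wide, 8 mm thick, top 106 mm above the desk (20 mm above the raised pad). The face looks to rack -y and lies 27 mm to +y of the pad's centre; this point is 96 mm above the desk. Fingertips on the pad can push against it towards +y. Axes as the rack's.
- bar_end (a point): Point on the bar's axis at the face of the end block (36 mm wide, 26 mm along the bar, 84 mm tall), 58 mm above the desk. The carriage's leading end, the back of the thumb stop, is 35 mm to +y of the pad's centre; at the hard stop 2 mm of air remain before the block.
- ledger_a: Loose ledger standing upright, 120 mm (x) by 34 mm (y) by 105 mm tall, 0.3 kg, beside the fixed end plate. Origin: centre of its underside.
- ledger_b: Loose ledger standing upright, 120 mm (x) by 28 mm (y) by 105 mm tall, 0.3 kg, between ledger_a and the jaw. Origin: centre of its underside.
- cup: Loose orange plastic cup, 72 mm across the rim, 90 mm tall, standing on the desk beyond the bar. Origin: centre of its underside.
- abacus: Loose blue plastic abacus frame lying flat on the desk beyond the bar, 110 by 160 by 18 mm. Origin: centre of its underside.
- jaw_plate (a point): Top middle of the jaw's upright grey plate, 103 mm above the desk, on the carriage's ledger side, 5 mm thick, 125 mm wide (rack x = -95 to +30 mm, so it is not beside the pad).
Mind the look-alikes: they are no part of the job. What is shaped like the ledger_a but green or yellow is not meant. What is shaped like the ledger_b but red is not meant.

How it is judged:
By the outcome, as a careful person would: the job done as asked, in the order asked, and still so for the second after the job is handed in, with the robot touching nothing.
It also fails if it takes over 42 s, if anything falls off the work surface, if the arm or the gripper's body presses on something with over 40 N, if the wrist force passes 120 N, or if a joint passes its speed limit or range.

## Robot

A 6-joint arm with a two-finger parallel gripper is mounted at the origin on the work surface. World frame = base frame: x ahead of the robot, y to its left, z up, the work surface at z = 0. Lengths are in m, angles in degrees, forces in N, time in s.
With the tool pointing down it reaches from about 0.3 to 0.75 m from the base axis. Payload 8.5 kg.
Tool frame: the origin (TCP) lies on the centre line of the jaws, within the pads' length; the fingertips stand 11 mm ahead of it and the grasp point (between the pads) lies 8 mm behind it; x points along the fingers, y is the direction in which the jaws open and shut, and the axes are right-handed (so a half turn about x gives the same grasp; the last joint's range is limited). The gripper opens to 85 mm and grips with 20 to 120 N. Pads are 22 mm wide; open, the fingers measure 114 mm over their backs; the gripper's body (76 mm by 85 mm) begins 54 mm behind the grasp point. The pads swing forward as they close: fully open they stand 13 mm farther back than shut.
Start: joints at [61.06, 21.807, 74.336, -0, 83.858, -12.336], TCP at [0.157, 0.527, 0.204] pointing down, gripper open.
Joint ranges: [-178.18, 178.18], [-50.72, 133.34], [12.68, 142.11], [-81.47, 261.47], [9.98, 163.14], [-165.26, 165.26]. Speed limits (degrees/s): [136.94, 136.94, 180, 180, 180, 180].

## Interface

Orientations are given as a 3x3 rotation matrix whose columns are the frame's x, y, z axes.
In Python, from rig import env gives the robot as it stands.
- The arm moves only by the tool carry_out, never from a script. Its argument "motion" is a list that holds one entry, the list of rows, each a list of 7 numbers: the shift along the tool's x, y, z in cm, then the turn, a rotation vector about the tool's x, y, z in rad, then the finger opening in cm, from 0 to 8.54. A call has 1 to 5 rows; each row is the pose to reach, as a shift and turn from the pose commanded when the call began, along the tool's axes at that moment; what a row does not reach only later rows make up. A row lasts 1/12 s, in which the tool goes at most 41.7 mm and 7.16 degrees, less where a joint would pass 70% of its speed; a pose out of reach is approached as far as the arm can. A call with a gripper value outside its range is refused whole. The fingers move at their own pace and stop on an object; "grip_force" is the grip in N (left out, the last holds). Time passes only in rows, so rows that repeat a pose let the fingers close. It gives the time, the measured TCP pose, the force and the opening at its end, in the units of the state.
- env.observe(): the state, without advancing time (a new reading comes with each control period).
- env.get_image(name): name is "scene" or "side" or "wrist"; returns a dict with "image" (480x640x3 uint8, red, green, blue), "fov_y" (degrees; the focal length in pixels is half the picture's height over the tangent of half this angle, whatever the lens; pixels are square), "cx", "cy" (the principal point, pixels), "k1" (the pictures are not rectified: a ray, as slopes to the right and down, at radius r is drawn at 1 + k1 r^2 times it, then the intrinsics apply), "R" (3x3) and "t" (3): a world point X has camera coordinates R X + t. Camera axes: x right, y down, z forward; pixel columns grow to the right and rows downward; lengths in m; the calibration is good to about 2 mm. A picture is of the moment at which its call begins. There is no depth.
- env.close_job(): hands the job in, once; it reports no verdict.
The state is a dict: "time_s": time; "q": joint angles; "qvel": joint speeds; "joint_efforts": joint torques, N m; "position": TCP position; "tool_rot": TCP orientation; "ft_force": force on the tool from outside, world axes, zero at the start; "wrist_torque": the same for the moment, N m; "grip_width": finger opening in m.
Only numpy, scipy, OpenCV 4.12 (cv2) and the standard library are available. Lean on these libraries where they do the work, as an engineer would, in place of code of your own. Each camera call takes 0.05 s, during which the arm holds its last target. There are 200 camera calls.

## Working session

There is one attempt and no reset: what is moved stays moved. The work goes in short steps, Python scripts to look and compute and a tool call to move; the robot and the scene stay as the last step left them, time stands still between calls to the robot, and variables do not carry over. Pictures are saved under pics/ and viewed, on a budget of 10 in all, crops included, one or two more only if the job needs it, and the job is handed in when it is done.

Besides the shell and the picture viewer there is one more tool, called after "Emit:" as name([rows], argument=value, ...), one row to a line, values as JSON. carry_out: Moves the arm, as the interface text tells. Its arguments: {"type":"object","properties":{"motion":{"type":"array","items":{"type":"array","items":{"type":"array","items":{"type":"number"}}}},"grip_force":{"type":"number"}},"required":["motion"]}

```bash
mkdir -p pics; ls; python3 - <<'E'
from rig import env
import cv2,pickle,numpy as np
d={}
for n in("scene","side","wrist"):
    g=env.get_image(n); d[n]=g; cv2.imwrite(f"pics/{n}0.png",g["image"][:,:,::-1]); print(n,g["fov_y"],g["cx"],g["cy"],g["k1"],(-np.array(g["R"]).T@np.array(g["t"])).round(3))
pickle.dump(d,open("d0.pkl","wb"))
s=env.observe();print(s)
E
```

```text
pics
scene 54.81947406513395 314.5927009164669 239.59504142399405 0.03110597787181998 [1.062 0.372 0.841]
side 54.33245613629517 321.53088406054366 236.98533446129457 -0.002862425219549388 [0.364 0.654 0.562]
wrist 67.75372304087259 324.0980680418627 241.6636098261966 0.024991260346010808 [0.08  0.55  0.374]
{'time_s': 0.15, 'q': array([ 6.10579815e+01,  2.18331920e+01,  7.43697767e+01, -2.30923485e-04,
        8.38581512e+01, -1.23375340e+01]), 'qvel': array([ 0.08374687, -0.14049352, -0.16551776,  0.04626799,  0.01643194,
       -0.06159399]), 'joint_efforts': array([ 2.32187667e-03, -4.48626280e+01, -2.31345338e+01, -1.65211050e-04,
        3.76517099e-03,  1.72835365e-05]), 'position': array([0.15707385, 0.52685046, 0.20377305]), 'tool_rot': array([[-5.12716242e-04,  2.85762692e-01,  9.58300277e-01],
       [-9.35456846e-04,  9.58299847e-01, -2.85763064e-01],
       [-9.99999431e-01, -1.04296392e-03, -2.24017230e-04]]), 'ft_force': array([0.27176264, 0.04426479, 0.28587545]), 'wrist_torque': array([ 0.03149515,  0.0065625 , -0.00987895]), 'grip_width': 0.08544529950347172}
```

View pics/scene0.png

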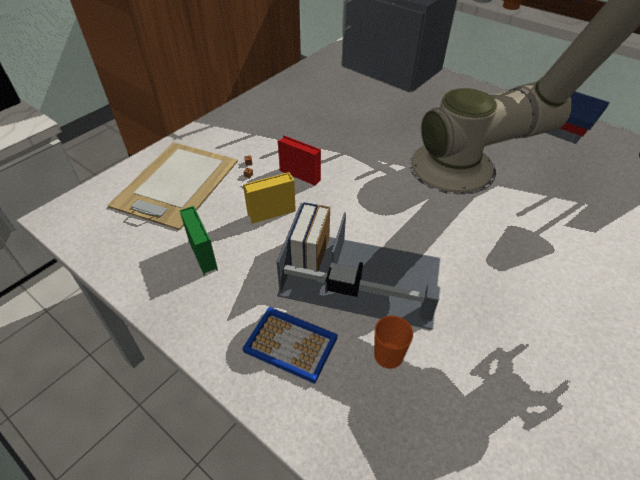

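View pics/side0.png

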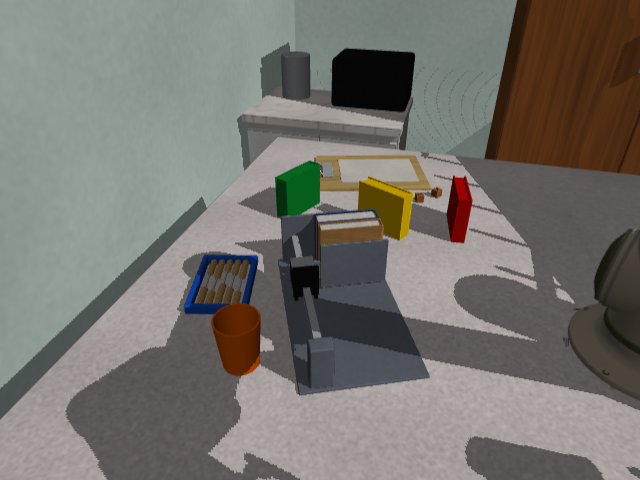

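The rack is near the picture centre in both views: its end block is at (428,300) in scene and (320,362) in side, and the black carriage is at (345,278) and (304,277). The cup and abacus lie beyond the bar. I'll zoom in on both views in one picture.

```bash
cat > h.py <<'E'
import numpy as np,cv2
def K(g):
    f=240/np.tan(np.radians(g["fov_y"]/2)); return f
def ray(g,u,v):
    f=K(g); p=np.array([(u-g["cx"])/f,(v-g["cy"])/f]); q=p.copy()
    for _ in range(20): q=p/(1+g["k1"]*(q@q))
    R=np.array(g["R"]);t=np.array(g["t"])
    d=R.T@np.array([q[0],q[1],1]); return -R.T@t,d/np.linalg.norm(d)
def plane(g,u,v,z):
    o,d=ray(g,u,v); return o+d*(z-o[2])/d[2]
def tri(rs):
    A=0;b=0
    for o,d in rs:
        P=np.eye(3)-np.outer(d,d);A=A+P;b=b+P@o
    x=np.linalg.solve(A,b); return x,[np.linalg.norm((np.eye(3)-np.outer(d,d))@(x-o)) for o,d in rs]
def proj(g,X):
    c=np.array(g["R"])@X+np.array(g["t"]); q=c[:2]/c[2]; q=q*(1+g["k1"]*(q@q)); return q*K(g)+[g["cx"],g["cy"]]
E
python3 - <<'E'
import pickle,cv2,numpy as np
d=pickle.load(open("d0.pkl","rb"))
a=d["scene"]["image"][195:335,265:450]; b=d["side"]["image"][205:400,270:435]
a=cv2.resize(a,None,fx=2.16,fy=2.16*1,interpolation=cv2.INTER_CUBIC); b=cv2.resize(b,None,fx=2.4,fy=2.4,interpolation=cv2.INTER_CUBIC)
o=np.zeros((480,800,3),np.uint8);o[:a.shape[0],:a.shape[1]]=a[:,:];o[:b.shape[0],404:404+b.shape[1]]=b
cv2.imwrite("pics/zoom.png",np.clip(o[:,:,::-1]*1.6,0,255).astype(np.uint8));print(a.shape,b.shape)
E
```

```text
(302, 400, 3) (468, 396, 3)
```

View pics/zoom.png

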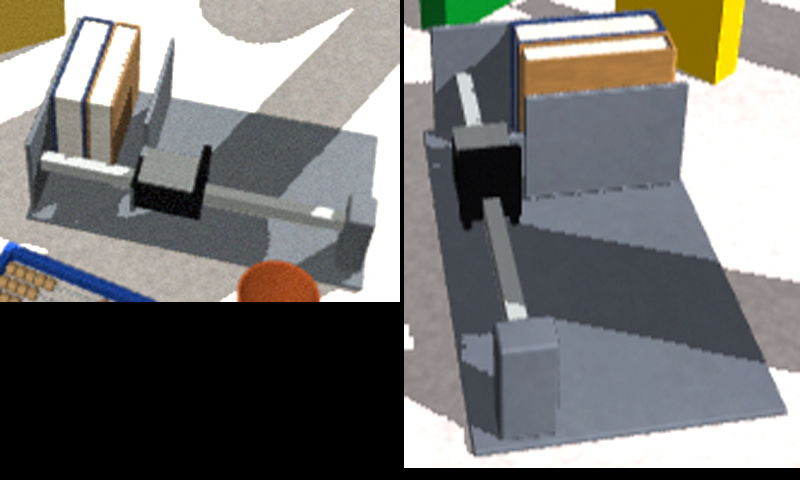

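The zoom shows both views clearly: base corners, end block, pad (grey top on the carriage), thumb stop and jaw plate. I'll triangulate them.

```bash
cat > m1.py <<'E'
import pickle;from h import *
d=pickle.load(open("d0.pkl","rb"));S,D=d["scene"],d["side"]
s=lambda x,y:(265+(x+.5)/2.16-.5,195+(y+.5)/2.16-.5)
e=lambda x,y:(270+(x-404+.5)/2.4-.5,205+(y+.5)/2.4-.5)
np.set_printoptions(precision=4,suppress=True)
for n,a,b in [("base++",(361,290),(472,453)),("base-+",(377,133),(785,410)),("plate -x top",(173,40),(687,85)),("block +x+y top",(374,228),(501,350)),("block -x+y top",(377,200),(557,345)),("stop top -x",(209,148),(520,147))]:
    x,r=tri([ray(S,*s(*a)),ray(D,*e(*b))]);print(n,x,np.array(r))
c={k:plane(S,*s(*p),z) for k,p,z in [("++",(361,290),.006),("-+",(377,133),.006),("+-",(29,217),.006)]}
c2={k:plane(D,*e(*p),z) for k,p,z in [("++",(472,453),.006),("-+",(785,410),.006)]}
print(c,c2)
for p in [(147,148),(202,153),(196,188),(137,180)]: print("pad scene",plane(S,*s(*p),.086))
for p in [(459,126),(507,124)]: print("pad far side",plane(D,*e(*p),.086))
for p in [(455,151),(520,148)]: print("stop side",plane(D,*e(*p),.106))
E
python3 m1.py
```

```text
base++ [0.513  0.2302 0.003 ] [0.0014 0.0014]
base-+ [0.332  0.1461 0.0057] [0.0004 0.0004]
plate -x top [ 0.4343 -0.0606  0.0999] [0.0021 0.0021]
block +x+y top [0.4984 0.2186 0.0818] [0.0027 0.0027]
block -x+y top [0.4684 0.2052 0.0813] [0.0023 0.0023]
stop top -x [0.5328 0.0562 0.1042] [0.0029 0.0029]
{'++': array([0.5161, 0.2318, 0.006 ]), '-+': array([0.3319, 0.1459, 0.006 ]), '+-': array([ 0.6557, -0.0713,  0.006 ])} {'++': array([0.5117, 0.231 , 0.006 ]), '-+': array([0.3322, 0.1468, 0.006 ])}
pad scene [0.561  0.0044 0.086 ]
pad scene [0.532  0.0495 0.086 ]
pad scene [0.57  0.07  0.086]
pad scene [0.598  0.0212 0.086 ]
pad far side [0.5889 0.0153 0.086 ]
pad far side [0.5557 0.0032 0.086 ]
stop side [0.5728 0.071  0.106 ]
stop side [0.531  0.0556 0.106 ]
```

Emit:
carry_out([
  [[0,-2.3,3.4,0,0,0,0],[0,-4.6,6.9,0,0,0,0],[0,-6.9,10.4,0,0,0,0],[0,-9.2,13.8,0,0,0,0],[0,-11.5,17.3,0,0,0,0]],
], grip_force=30)

```text
time_s: 0.57
position: [0.2905, 0.3659, 0.2041]
tool_rot: [[-0.0, 0.285, 0.958], [-0.0, 0.958, -0.285], [-1.0, -0.0, -0.0]]
ft_force: [1.2, 1.1, 0.6]
grip_width: 0.0259
```

Emit:
carry_out([
  [[0,-2.3,3.4,0,0,0,0],[0,-4.6,6.9,0,0,0,0],[0,-6.9,10.4,0,0,0,0],[0,-9.2,13.8,0,0,0,0],[0,-11.5,17.3,0,0,0,0]],
])

```text
time_s: 0.98
position: [0.4235, 0.2062, 0.2042]
tool_rot: [[-0.0, 0.286, 0.958], [0.0, 0.958, -0.286], [-1.0, -0.0, -0.0]]
ft_force: [0.6, 0.2, -0.4]
grip_width: -0.0003
```

Emit:
carry_out([
  [[0,-2.3,3.4,0,0,0,0],[0,-4.6,6.9,0.12,0,0,0],[0,-6.9,10.4,0.24,0,0,0],[0,-9.2,13.8,0.36,0,0,0],[0,-9.2,13.8,0.48,0,0,0]],
])

```text
time_s: 1.4
position: [0.5323, 0.0751, 0.2032]
tool_rot: [[0.0, 0.704, 0.71], [-0.001, 0.71, -0.704], [-1.0, -0.001, 0.001]]
ft_force: [-1.5, 0.3, -0.7]
grip_width: 0.0002
```

```bash
cat >> h.py <<'E'
OX=np.array([.4947,.0347]);A=np.radians(25.0);UX=np.array([np.cos(A),np.sin(A)]);UY=np.array([-UX[1],UX[0]])
def rk(p): q=np.array(p[:2])-OX; return np.array([q@UX,q@UY])
def wd(x,y): return OX+x*UX+y*UY
def go(s,x,y,z):
    R=s["tool_rot"]; dw=np.r_[wd(x,y),z]-s["position"]
    h=np.degrees(np.arctan2(R[1,1],R[0,1]))
    print("t",s["time_s"],"pos",s["position"].round(4),"rack",rk(s["position"]).round(4),"F",s["ft_force"].round(1),"w",round(s["grip_width"],4),"\nshift cm",(R.T@dw*100).round(2),"turn about x rad",round(np.radians(h-np.degrees(A)),3),"tilt",(R[:2,0]).round(4))
E
python3 - <<'E'
from rig import env;from h import *
go(env.observe(),.065,-.026,.204)
E
```

```text
t 1.4 pos [0.5323 0.0751 0.2032] rack [0.0511 0.0208] F [-1.5  0.3 -0.7] w 0.0002 
shift cm [-0.07 -0.32  4.87] turn about x rad 0.353 tilt [ 0.0004 -0.0015]
```

Emit:
carry_out([
  [[0,-0.1,2.0,0.12,0,0,0],[0,-0.3,4.0,0.24,0,0,0],[0,-0.3,4.9,0.35,0,0,0],[0,-0.3,4.9,0.35,0,0,0],[0,-0.3,4.9,0.35,0,0,0]],
])

```text
time_s: 1.82
position: [0.5616, 0.0442, 0.2038]
tool_rot: [[-0.001, 0.899, 0.438], [0.0, 0.438, -0.899], [-1.0, -0.001, -0.001]]
ft_force: [-0.1, -0.1, -0.0]
grip_width: 0.0002
```

```bash
python3 - <<'E'
from rig import env;from h import *
import pickle
go(env.observe(),.065,-.026,.12)
d={n:env.get_image(n) for n in("scene","side","wrist")};pickle.dump(d,open("d1.pkl","wb"))
im=d["wrist"]["image"][:,:,::-1].copy();cv2.imwrite("pics/w1.png",im)
for p in [(.065,-.030,.086),(.065,-.003,.106),(.065,.144,.084)]:
    print(proj(d["wrist"],np.r_[wd(*p[:2]),p[2]]).round(1))
E
```

```text
t 1.8167 pos [0.5616 0.0442 0.2038] rack [ 0.0646 -0.0196] F [-0.1 -0.1 -0. ] w 0.0002 
shift cm [8.38 0.03 0.65] turn about x rad 0.017 tilt [-0.001   0.0003]
[325.2 238.3]
[326.  212.6]
[330.5  -2.2]
```

View pics/w1.png

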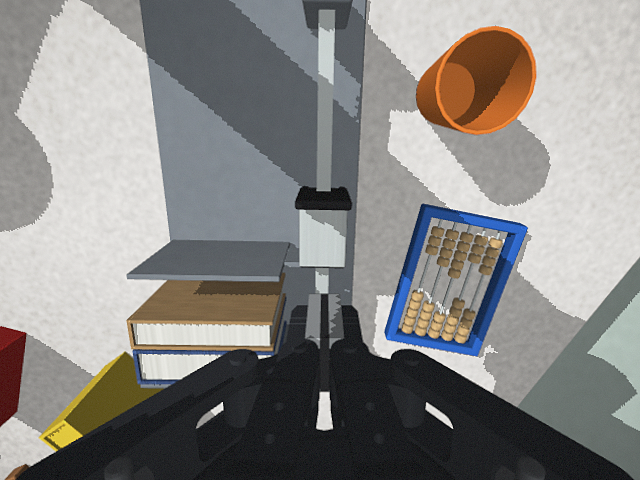

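The wrist view shows the pad at (299–347, 208–268), the stop's top edge at row 187, the end block at the top centre, and closed fingertips at about (325,310). The cup and abacus are well off the path. I'll check the pad and stop rows against the model.

```bash
python3 - <<'E'
from h import *
import pickle
w=pickle.load(open("d1.pkl","rb"))["wrist"]
print("cam rack",rk(ray(w,320,240)[0]),ray(w,w["cx"],w["cy"])[1])
for n,u,v,z in [("pad near",323,268,.086),("pad near low",323,268,.081),("pad far",323,209,.086),("stop back top",323,187,.106),("pad L",300,240,.086),("pad R",347,240,.086),("block face top",327,25,.084),("fingertip",325,308,.193)]: print(n,rk(plane(w,u,v,z)).round(4))
im=w["image"];print("col325 gray",[int(x) for x in im[180:275:3,325].mean(1)],"block",[int(x) for x in im[0:40:2,327].mean(1)],[int(x) for x in im[0:40:2,340].mean(1)])
E
```

```text
cam rack [0.06250078 0.06076872] [ 0.13548514 -0.27808443 -0.95095364]
pad near [ 0.0636 -0.0571]
pad near low [ 0.0636 -0.0591]
pad far [ 0.0626 -0.0047]
stop back top [0.0623 0.0167]
pad L [ 0.0437 -0.0319]
pad R [ 0.0835 -0.0311]
block face top [0.063  0.1277]
fingertip [ 0.0648 -0.0378]
col325 gray [137, 138, 137, 140, 17, 22, 16, 26, 36, 22, 144, 138, 138, 137, 182, 208, 203, 205, 204, 205, 204, 205, 205, 205, 205, 204, 205, 204, 207, 37, 137, 134] block [90, 68, 67, 64, 65, 147, 140, 141, 142, 143, 140, 143, 143, 141, 141, 129, 208, 204, 205, 205] [96, 73, 60, 68, 63, 70, 65, 69, 67, 66, 69, 69, 67, 70, 67, 93, 96, 93, 93, 95]
```

```bash
python3 - <<'E'
from h import *
import pickle
w=pickle.load(open("d1.pkl","rb"))["wrist"]
for n,x,y,z in [("tip+y",.0646,-.0086,.193),("tip-y",.0646,-.0306,.193),("tcp",.0646,-.0196,.204),("grasp",.0646,-.0196,.212)]: print(n,proj(w,np.r_[wd(x,y),z]).round(1))
im=w["image"][180:450,230:430,::-1]
cv2.imwrite("pics/w1c.png",cv2.resize(np.clip(im*1.0+im*1.2*(im<90),0,255).astype(np.uint8),None,fx=2.2,fy=2.2,interpolation=cv2.INTER_CUBIC))
E
```

```text
tip+y [325.7 259.9]
tip-y [324.9 296.6]
tcp [325.4 287.1]
grasp [325.4 294. ]
```

View pics/w1c.png

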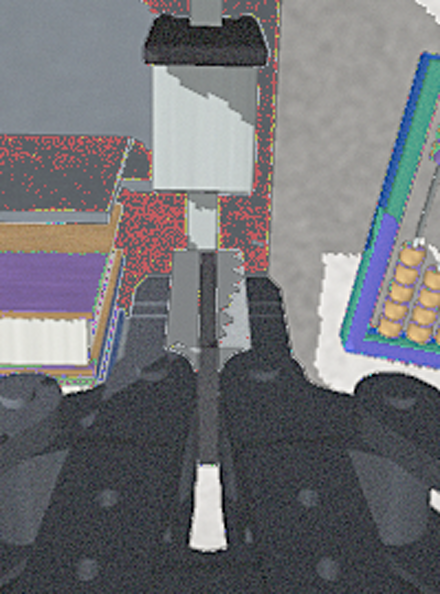

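```bash
python3 - <<'E'
from h import *
import pickle
d=pickle.load(open("d1.pkl","rb"))
P=np.r_[wd(.0646,-.0196),.193]
o=[]
for n in("scene","side"):
    u,v=proj(d[n],P).round().astype(int);print(n,u,v)
    c=d[n]["image"][v-60:v+60,u-50:u+50,::-1]; o.append(cv2.resize(np.clip(c*1.8,0,255).astype(np.uint8),None,fx=4,fy=4,interpolation=cv2.INTER_CUBIC))
o=np.hstack(o);cv2.drawMarker(o,(202,242),(0,0,255),0,12);cv2.drawMarker(o,(602,242),(0,0,255),0,12)
cv2.imwrite("pics/tips.png",o)
E
```

```text
scene 351 238
side 301 215
```

View pics/tips.png

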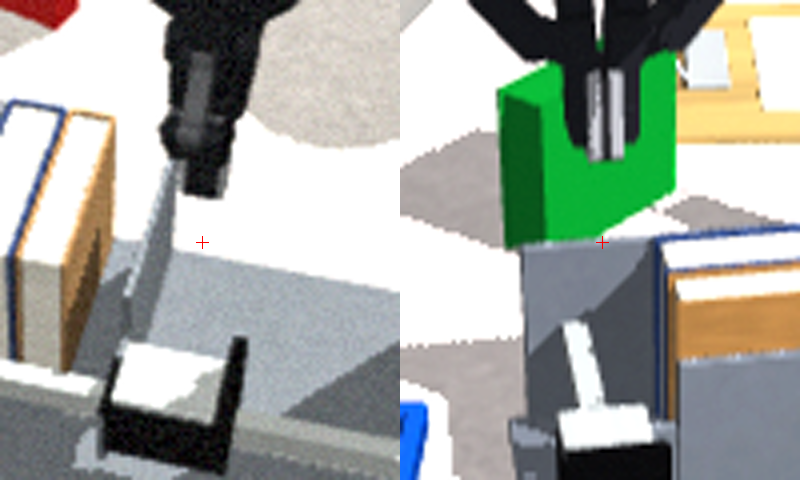

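The crop shows the fingertips end well above the predicted point (red crosses): scene tip at about (351,227), side tip at about (302,195). I'll triangulate their true place.

```bash
python3 - <<'E'
from h import *
import pickle
d=pickle.load(open("d1.pkl","rb"))
S,D,w=d["scene"],d["side"],d["wrist"]
s=lambda x,y:(301+(x+.5)/4-.5,178+(y+.5)/4-.5)
e=lambda x,y:(251+(x-400+.5)/4-.5,155+(y+.5)/4-.5)
for a,b,c in [((203,197),(606,160),None),((222,198),(606,160),(324,293.5)),]:
    r=[ray(S,*s(*a)),ray(D,*e(*b))]
    if c: r.append(ray(w,*c))
    x,q=tri(r);print(x,rk(x),np.array(q).round(4))
E
```

```text
[0.56160601 0.04345464 0.22606535] [ 0.06433731 -0.0203413 ] [0.0023 0.0023]
[0.55831956 0.05184358 0.22958457] [ 0.06490409 -0.01134943] [0.0032 0.0029 0.0013]
```

The tips are centred laterally but sit about 24 mm above the reported TCP, not 11 mm below it as the text says. I'll trust the triangulation for a first descent to tips at about 0.125, then find contact by force.

Emit:
carry_out([
  [[2,0,0.4,0.017,0,0,0],[4.5,0,0.8,0.017,0,0,0],[7,0,0.8,0.017,0,0,0],[9,0,0.8,0.017,0,0,0],[9,0,0.8,0.017,0,0,0]],
])

```text
time_s: 2.38
position: [0.5629, 0.0379, 0.1108]
tool_rot: [[-0.007, 0.906, 0.422], [0.001, 0.422, -0.906], [-1.0, -0.006, -0.004]]
ft_force: [-0.4, -0.3, -0.9]
grip_width: 0.0002
```

```bash
python3 - <<'E'
from rig import env;from h import *
import pickle
s=env.observe();go(s,.065,-.027,.063)
d={n:env.get_image(n) for n in("scene","side","wrist")};pickle.dump(d,open("d2.pkl","wb"))
P=np.r_[rk(s["position"])];P=np.r_[wd(*P),s["position"][2]+.024]
o=[]
for n in("scene","side"):
    u,v=proj(d[n],P).round().astype(int);print(n,u,v)
    c=d[n]["image"][v-60:v+60,u-50:u+50,::-1]; o.append(cv2.resize(np.clip(c*1.8,0,255).astype(np.uint8),None,fx=4,fy=4,interpolation=cv2.INTER_CUBIC))
o=np.hstack(o);cv2.drawMarker(o,(202,242),(0,0,255),0,12);cv2.drawMarker(o,(602,242),(0,0,255),0,12)
cv2.imwrite("pics/tips2.png",o)
E
```

```text
t 2.3833 pos [0.5629 0.0379 0.1108] rack [ 0.0632 -0.026 ] F [-0.4 -0.3 -0.9] w 0.0002 
shift cm [4.77 0.21 0.12] turn about x rad -0.0 tilt [-0.007   0.0011]
scene 346 257
side 302 243
```

View pics/tips2.png

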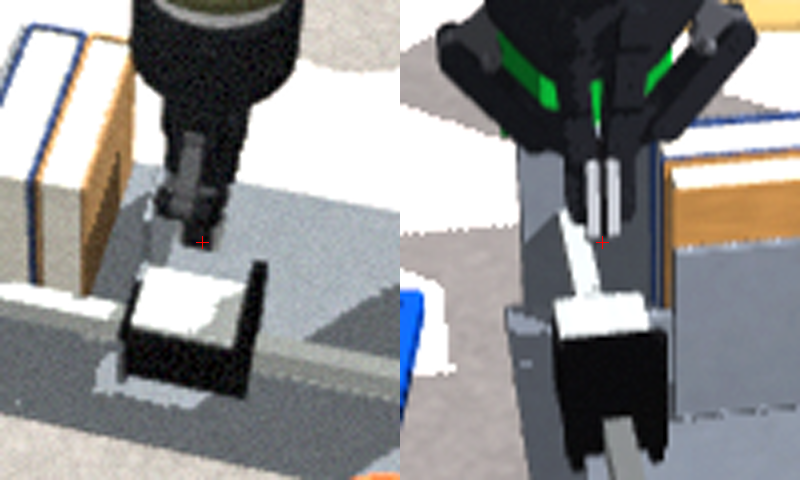

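The crosses now coincide with the tips, so the TCP-to-tip offset is confirmed, and the fingers are over the pad ahead of the stop. I'll descend until the tips are near the pad.

Emit:
carry_out([
  [[1.0,0,0.1,0,0,0,0],[2.0,0,0.1,0,0,0,0],[3.0,0,0.1,0,0,0,0],[3.6,0,0.1,0,0,0,0],[3.6,0,0.1,0,0,0,0]],
])

```text
time_s: 2.95
position: [0.5649, 0.0362, 0.0765]
tool_rot: [[-0.003, 0.907, 0.42], [0.0, 0.42, -0.907], [-1.0, -0.003, -0.002]]
ft_force: [0.4, 0.6, -0.5]
grip_width: 0.0003
```

Emit:
carry_out([
  [[0.2,0,0,0,0,0,0],[0.4,0,0,0,0,0,0],[0.6,0,0,0,0,0,0],[0.6,0,0,0,0,0,0],[0.6,0,0,0,0,0,0]],
])

```text
time_s: 3.37
position: [0.5658, 0.0361, 0.0723]
tool_rot: [[0.0, 0.907, 0.42], [-0.0, 0.42, -0.907], [-1.0, 0.0, 0.0]]
ft_force: [-0.2, -0.3, 0.3]
grip_width: -0.0001
```

```bash
python3 - <<'E'
from rig import env;from h import *
s=env.observe();go(s,.065,-.027,.063)
E
```

```text
t 3.3667 pos [0.5658 0.0361 0.0723] rack [ 0.065  -0.0288] F [-0.2 -0.3  0.3] w -0.0001 
shift cm [ 0.93 -0.   -0.18] turn about x rad -0.002 tilt [ 0.0002 -0.    ]
```

Emit:
carry_out([
  [[0.2,0,0,0,0,0,0],[0.4,0,0,0,0,0,0],[0.6,0,0,0,0,0,0],[0.6,0,0,0,0,0,0],[0.6,0,0,0,0,0,0]],
])

```text
time_s: 3.78
position: [0.5656, 0.0362, 0.0661]
tool_rot: [[-0.0, 0.907, 0.421], [0.0, 0.421, -0.907], [-1.0, -0.0, -0.0]]
ft_force: [-0.9, 0.9, -1.0]
grip_width: 0.0
```

Emit:
carry_out([
  [[0.1,0,0,0,0,0,0],[0.2,0,0,0,0,0,0],[0.3,0,0,0,0,0,0],[0.3,0,0,0,0,0,0],[0.3,0,0,0,0,0,0]],
])

```text
time_s: 4.2
position: [0.5656, 0.0362, 0.0632]
tool_rot: [[-0.0, 0.907, 0.421], [0.0, 0.421, -0.907], [-1.0, -0.0, -0.0]]
ft_force: [-0.3, -0.8, -0.0]
grip_width: -0.0002
```

Emit:
carry_out([
  [[0.1,0,0,0,0,0,0],[0.2,0,0,0,0,0,0],[0.3,0,0,0,0,0,0],[0.3,0,0,0,0,0,0],[0.3,0,0,0,0,0,0]],
])

```text
time_s: 4.62
position: [0.5657, 0.0361, 0.0601]
tool_rot: [[-0.0, 0.907, 0.421], [0.0, 0.421, -0.907], [-1.0, -0.0, -0.0]]
ft_force: [-0.4, 0.1, 0.1]
grip_width: -0.0001
```

Emit:
carry_out([
  [[0.1,0,0,0,0,0,0],[0.2,0,0,0,0,0,0],[0.2,0,0,0,0,0,0],[0.2,0,0,0,0,0,0]],
])

```text
time_s: 4.95
position: [0.5658, 0.0361, 0.0584]
tool_rot: [[0.0, 0.907, 0.421], [-0.0, 0.421, -0.907], [-1.0, 0.0, 0.0]]
ft_force: [-0.9, -0.3, 2.8]
grip_width: 0.0004
```

Emit:
carry_out([
  [[0.1,0,0,0,0,0,0],[0.2,0,0,0,0,0,0],[0.2,0,0,0,0,0,0],[0.2,0,0,0,0,0,0]],
])

```text
time_s: 5.28
position: [0.5658, 0.0361, 0.0563]
tool_rot: [[0.0, 0.907, 0.42], [0.0, 0.42, -0.907], [-1.0, 0.0, 0.0]]
ft_force: [-0.3, 0.2, 2.8]
grip_width: -0.0001
```

Emit:
carry_out([
  [[0.1,0,0,0,0,0,0],[0.2,0,0,0,0,0,0],[0.2,0,0,0,0,0,0],[0.2,0,0,0,0,0,0]],
])

```text
time_s: 5.62
position: [0.5658, 0.0361, 0.0543]
tool_rot: [[0.0, 0.907, 0.421], [-0.0, 0.421, -0.907], [-1.0, 0.0, 0.0]]
ft_force: [-0.3, -0.1, 2.8]
grip_width: -0.0001
```

Emit:
carry_out([
  [[0.1,0,0,0,0,0,0],[0.1,0,0,0,0,0,0],[0.1,0,0,0,0,0,0]],
])

```text
time_s: 5.87
position: [0.5658, 0.0361, 0.0532]
tool_rot: [[0.0, 0.907, 0.42], [-0.0, 0.42, -0.907], [-1.0, 0.0, 0.0]]
ft_force: [0.6, -0.2, 3.9]
grip_width: -0.0
```

Emit:
carry_out([
  [[0.1,0,0,0,0,0,0],[0.2,0,0,0,0,0,0],[0.2,0,0,0,0,0,0],[0.2,0,0,0,0,0,0]],
])

```text
time_s: 6.2
position: [0.5658, 0.0361, 0.0512]
tool_rot: [[0.0, 0.907, 0.421], [-0.0, 0.421, -0.907], [-1.0, 0.0, 0.0]]
ft_force: [0.6, 0.7, 5.2]
grip_width: 0.0004
```

Emit:
carry_out([
  [[0.1,0,0,0,0,0,0],[0.1,0,0,0,0,0,0],[0.1,0,0,0,0,0,0]],
])

```text
time_s: 6.45
position: [0.5658, 0.0361, 0.0503]
tool_rot: [[0.0, 0.907, 0.421], [-0.0, 0.421, -0.907], [-1.0, 0.0, 0.0]]
ft_force: [-0.2, 0.3, 5.2]
grip_width: 0.0001
```

Emit:
carry_out([
  [[0.1,0,0,0,0,0,0],[0.1,0,0,0,0,0,0],[0.1,0,0,0,0,0,0]],
])

```text
time_s: 6.7
position: [0.5659, 0.0361, 0.0499]
tool_rot: [[0.001, 0.907, 0.421], [-0.0, 0.421, -0.907], [-1.0, 0.001, 0.0]]
ft_force: [-1.0, 0.3, 9.3]
grip_width: 0.0001
```

Emit:
carry_out([
  [[0.05,0,0,0,0,0,0],[0.05,0,0,0,0,0,0],[0.05,0,0,0,0,0,0]],
])

```text
time_s: 6.95
position: [0.5659, 0.0361, 0.0498]
tool_rot: [[0.001, 0.907, 0.421], [-0.0, 0.421, -0.907], [-1.0, 0.001, 0.001]]
ft_force: [-2.9, -0.7, 14.1]
grip_width: -0.0
```

The pad is at its hard stop (z stops falling, force 14 N). Now I'll push toward +y, which is tool −z.

Emit:
carry_out([
  [[0,0,-0.4,0,0,0,0],[0,0,-0.8,0,0,0,0],[0,0,-1.2,0,0,0,0],[0,0,-1.6,0,0,0,0],[0,0,-2.0,0,0,0,0]],
])

```text
time_s: 7.37
position: [0.5578, 0.0537, 0.0498]
tool_rot: [[0.002, 0.907, 0.421], [-0.001, 0.421, -0.907], [-1.0, 0.001, 0.002]]
ft_force: [-2.3, -3.6, 12.8]
grip_width: 0.0002
```

Emit:
carry_out([
  [[0,0,-0.5,0,0,0,0],[0,0,-1.0,0,0,0,0],[0,0,-1.5,0,0,0,0],[0,0,-2.0,0,0,0,0],[0,0,-2.5,0,0,0,0]],
])

```text
time_s: 7.78
position: [0.5472, 0.0764, 0.0498]
tool_rot: [[0.002, 0.907, 0.421], [-0.001, 0.421, -0.907], [-1.0, 0.001, 0.002]]
ft_force: [-1.9, -4.3, 13.3]
grip_width: 0.0
```

```bash
python3 - <<'E'
from rig import env;from h import *
s=env.observe();go(s,.065,.118,.0498)
d={n:env.get_image(n) for n in("scene","side","wrist")}
a=d["scene"]["image"][175:335,265:465,::-1];b=d["side"]["image"][205:400,270:435,::-1]
o=np.zeros((480,800,3),np.uint8);a=cv2.resize(a,(400,320));b=cv2.resize(b,(400,473));o[:320,:400]=a;o[:473,400:]=b
cv2.imwrite("pics/push.png",np.clip(o*1.6,0,255).astype(np.uint8))
E
```

```text
t 7.7833 pos [0.5472 0.0764 0.0498] rack [0.0652 0.0156] F [-1.9 -4.3 13.3] w 0.0 
shift cm [ -0.02  -0.05 -10.24] turn about x rad -0.002 tilt [ 0.0018 -0.0014]
```

View pics/push.png

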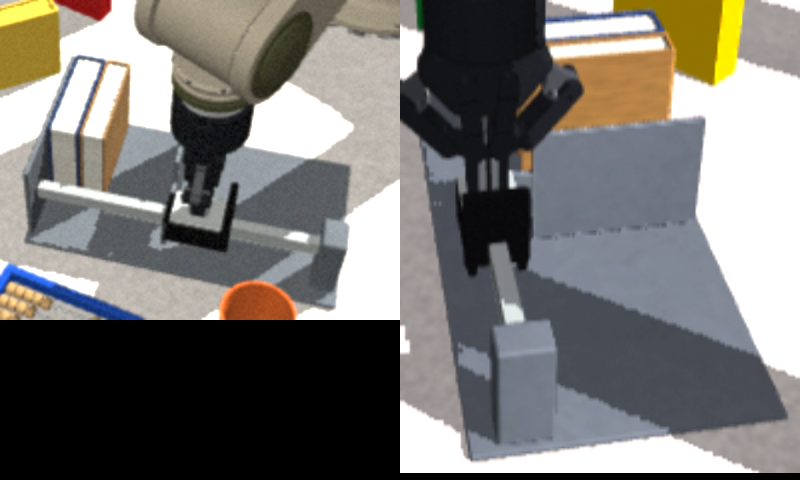

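The jaw has left the ledgers and is moving with the fingers, and nothing else has moved. I'll continue.

Emit:
carry_out([
  [[0,0,-0.5,0,0,0,0],[0,0,-1.0,0,0,0,0],[0,0,-1.5,0,0,0,0],[0,0,-2.0,0,0,0,0],[0,0,-2.5,0,0,0,0]],
])

```text
time_s: 8.35
position: [0.5367, 0.0992, 0.0498]
tool_rot: [[0.002, 0.907, 0.421], [-0.001, 0.421, -0.907], [-1.0, 0.001, 0.002]]
ft_force: [-2.5, -3.1, 13.2]
grip_width: 0.0001
```

Emit:
carry_out([
  [[0,0,-0.5,0,0,0,0],[0,0,-1.0,0,0,0,0],[0,0,-1.5,0,0,0,0],[0,0,-2.0,0,0,0,0],[0,0,-2.5,0,0,0,0]],
])

```text
time_s: 8.77
position: [0.5261, 0.1219, 0.0498]
tool_rot: [[0.002, 0.907, 0.421], [-0.001, 0.421, -0.907], [-1.0, 0.001, 0.002]]
ft_force: [-2.3, -3.7, 14.2]
grip_width: -0.0002
```

Emit:
carry_out([
  [[0,0,-0.4,0,0,0,0],[0,0,-0.8,0,0,0,0],[0,0,-1.2,0,0,0,0],[0,0,-1.6,0,0,0,0],[0,0,-2.0,0,0,0,0]],
])

```text
time_s: 9.18
position: [0.5177, 0.14, 0.0498]
tool_rot: [[0.001, 0.907, 0.421], [-0.001, 0.421, -0.907], [-1.0, 0.001, 0.002]]
ft_force: [-2.0, -4.2, 13.9]
grip_width: -0.0003
```

Emit:
carry_out([
  [[0,0,-0.3,0,0,0,0],[0,0,-0.6,0,0,0,0],[0,0,-0.9,0,0,0,0],[0,0,-1.2,0,0,0,0],[0,0,-1.5,0,0,0,0]],
])

```text
time_s: 9.6
position: [0.5113, 0.1536, 0.0498]
tool_rot: [[0.001, 0.907, 0.421], [-0.001, 0.421, -0.907], [-1.0, 0.001, 0.002]]
ft_force: [-2.5, -3.8, 14.6]
grip_width: -0.0001
```

```bash
python3 - <<'E'
from rig import env;from h import *
s=env.observe();go(s,.065,.118,.0498);print(s["ft_force"][:2]@UY)
E
```

```text
t 9.6 pos [0.5113 0.1536 0.0498] rack [0.0654 0.1008] F [-2.5 -3.8 14.6] w -0.0001 
shift cm [-0.   -0.04 -1.72] turn about x rad -0.002 tilt [ 0.0014 -0.0011]
-2.3609913365282122
```

Emit:
carry_out([
  [[0,0,-0.2,0,0,0,0],[0,0,-0.4,0,0,0,0],[0,0,-0.6,0,0,0,0],[0,0,-0.8,0,0,0,0],[0,0,-1.0,0,0,0,0]],
])

```text
time_s: 10.02
position: [0.5084, 0.1619, 0.0498]
tool_rot: [[0.004, 0.907, 0.421], [-0.002, 0.421, -0.907], [-1.0, 0.003, 0.004]]
ft_force: [2.5, -7.1, 10.2]
grip_width: 0.0002
```

Emit:
carry_out([
  [[0,0,-0.15,0,0,0,0],[0,0,-0.3,0,0,0,0],[0,0,-0.45,0,0,0,0],[0,0,-0.6,0,0,0,0],[0,0,-0.6,0,0,0,0]],
])

```text
time_s: 10.43
position: [0.506, 0.1676, 0.0498]
tool_rot: [[0.004, 0.907, 0.421], [-0.002, 0.421, -0.907], [-1.0, 0.003, 0.003]]
ft_force: [2.3, -5.8, 10.7]
grip_width: 0.0001
```

```bash
python3 - <<'E'
from rig import env;from h import *
s=env.observe();go(s,.065,.118,.0498);print(s["ft_force"][:2]@UY)
d={n:env.get_image(n) for n in("scene","side","wrist")}
a=d["scene"]["image"][175:335,265:465,::-1];b=d["side"]["image"][205:400,270:435,::-1]
o=np.zeros((480,800,3),np.uint8);a=cv2.resize(a,(400,320));b=cv2.resize(b,(400,473));o[:320,:400]=a;o[:473,400:]=b
cv2.imwrite("pics/push2.png",np.clip(o*1.6,0,255).astype(np.uint8))
E
```

```text
t 10.4333 pos [0.506  0.1676 0.0498] rack [0.0664 0.1157] F [ 2.3 -5.8 10.7] w 0.0001 
shift cm [-0.   -0.14 -0.23] turn about x rad -0.002 tilt [ 0.0042 -0.0018]
-6.21298168415653
```

View pics/push2.png

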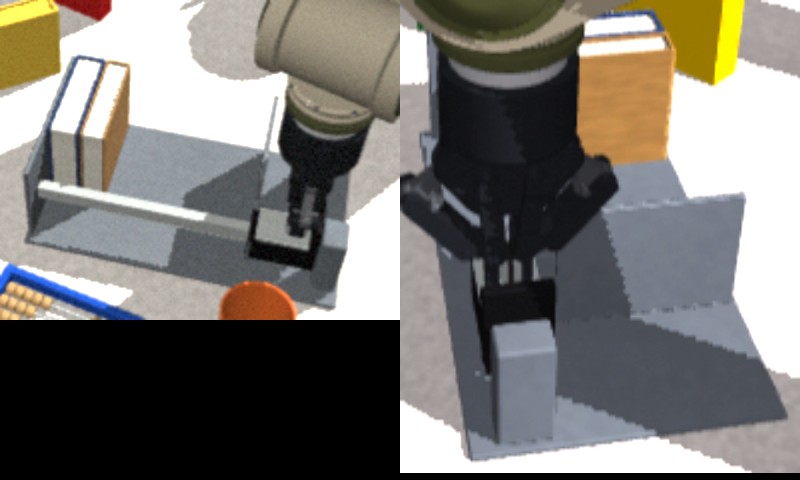

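The jaw is next to the end block, and the force level change (−2.4 to −6 N) means the fingers now slide on the pad. I'll push on up to the thumb stop to confirm it is fully back.

Emit:
carry_out([
  [[0,0,-0.1,0,0,0,0],[0,0,-0.2,0,0,0,0],[0,0,-0.3,0,0,0,0],[0,0,-0.3,0,0,0,0]],
])

```text
time_s: 10.92
position: [0.5048, 0.1703, 0.0498]
tool_rot: [[0.004, 0.907, 0.421], [-0.002, 0.421, -0.907], [-1.0, 0.003, 0.003]]
ft_force: [3.1, -5.8, 9.9]
grip_width: 0.0
```

Emit:
carry_out([
  [[0,0,-0.1,0,0,0,0],[0,0,-0.2,0,0,0,0],[0,0,-0.2,0,0,0,0]],
])

```text
time_s: 11.17
position: [0.504, 0.1719, 0.0498]
tool_rot: [[0.004, 0.907, 0.421], [-0.002, 0.421, -0.907], [-1.0, 0.003, 0.004]]
ft_force: [3.3, -7.3, 9.9]
grip_width: 0.0002
```

Emit:
carry_out([
  [[0,0,-0.1,0,0,0,0],[0,0,-0.2,0,0,0,0],[0,0,-0.2,0,0,0,0]],
])

```text
time_s: 11.42
position: [0.5041, 0.1719, 0.0498]
tool_rot: [[0.006, 0.907, 0.421], [-0.005, 0.421, -0.907], [-1.0, 0.003, 0.007]]
ft_force: [5.8, -18.4, 8.9]
grip_width: 0.0001
```

Emit:
carry_out([
  [[0,0,-0.1,0,0,0,0],[0,0,-0.2,0,0,0,0],[0,0,-0.2,0,0,0,0]],
])

```text
time_s: 11.67
position: [0.5041, 0.1718, 0.0498]
tool_rot: [[0.007, 0.907, 0.421], [-0.008, 0.421, -0.907], [-1.0, 0.003, 0.011]]
ft_force: [8.9, -29.3, 8.5]
grip_width: -0.0001
```

The fingers are against the thumb stop: 29 N with no motion, so the jaw is at its hard stop. I'll relax part of the push while still bearing +y so the jaw isn't dragged back, then lift straight up.

Emit:
carry_out([
  [[0,0,0.15,0,0,0,0],[0,0,0.3,0,0,0,0],[0,0,0.3,0,0,0,0]],
])

```text
time_s: 11.92
position: [0.504, 0.1719, 0.0498]
tool_rot: [[0.005, 0.907, 0.42], [-0.003, 0.42, -0.907], [-1.0, 0.003, 0.005]]
ft_force: [4.9, -12.3, 11.1]
grip_width: 0.0
```

Emit:
carry_out([
  [[-0.3,0,0,0,0,0,0],[-0.6,0,0,0,0,0,0],[-0.9,0,0,0,0,0,0],[-1.2,0,0,0,0,0,0],[-1.5,0,0,0,0,0,0]],
])

```text
time_s: 12.33
position: [0.5024, 0.1713, 0.0624]
tool_rot: [[-0.0, 0.907, 0.42], [-0.005, 0.42, -0.907], [-1.0, -0.002, 0.004]]
ft_force: [6.5, -13.8, -11.6]
grip_width: 0.0003
```

```bash
python3 - <<'E'
from rig import env;from h import *
s=env.observe();go(s,.065,.118,.16);print(s["ft_force"][:2]@UY)
E
```

```text
t 12.3333 pos [0.5024 0.1713 0.0624] rack [0.0648 0.1206] F [  6.5 -13.8 -11.6] w 0.0003 
shift cm [-9.76  0.    0.3 ] turn about x rad -0.003 tilt [-0.0004 -0.0049]
-15.238701621280429
```

Emit:
carry_out([
  [[-0.2,0,0.2,0,0,0,0],[-0.3,0,0.5,0,0,0,0],[-0.5,0,0.8,0,0,0,0],[-2,0,0.8,0,0,0,0],[-4,0,0.8,0,0,0,0]],
])

```text
time_s: 12.75
position: [0.5041, 0.1666, 0.1029]
tool_rot: [[-0.004, 0.907, 0.42], [-0.0, 0.42, -0.907], [-1.0, -0.004, -0.002]]
ft_force: [-0.8, -0.7, 0.3]
grip_width: -0.0001
```

Emit:
carry_out([
  [[-3,0,0,0,0,0,0],[-6,0,0,0,0,0,0],[-9,0,0,0,0,0,0],[-12,0,0,0,0,0,0],[-12,0,0,0,0,0,0]],
])

```text
time_s: 13.17
position: [0.5069, 0.1672, 0.2294]
tool_rot: [[0.01, 0.907, 0.421], [0.001, 0.421, -0.907], [-1.0, 0.009, 0.003]]
ft_force: [0.5, 0.4, 1.2]
grip_width: -0.0001
```

Emit:
carry_out([
  [[0,-3,0,0,0,0,0],[0,-6,0,0,0,0,0],[0,-9,0,0,0,0,0],[0,-9,0,0,0,0,0],[0,-9,0,0,0,0,0]],
])

```text
time_s: 13.58
position: [0.4227, 0.1288, 0.2239]
tool_rot: [[0.0, 0.907, 0.42], [0.0, 0.42, -0.907], [-1.0, 0.0, -0.0]]
ft_force: [0.6, 0.2, 0.2]
grip_width: 0.0003
```

```bash
python3 - <<'E'
from rig import env;from h import *
import pickle
s=env.observe();go(s,.065,.118,.16)
d={n:env.get_image(n) for n in("scene","side","wrist")};pickle.dump(d,open("d3.pkl","wb"))
a=d["scene"]["image"][175:395,225:465,::-1];b=d["side"]["image"][205:400,270:435,::-1]
o=np.zeros((480,800,3),np.uint8);a=cv2.resize(a,(400,367));b=cv2.resize(b,(400,473));o[:367,:400]=a;o[:473,400:]=b
cv2.imwrite("pics/end.png",np.clip(o*1.6,0,255).astype(np.uint8))
d0=pickle.load(open("d0.pkl","rb"))
for n in("scene","side"):
  for k,lo,hi in [("orange cup",(5,200,60),(12,255,255)),("blue abacus",(105,150,40),(125,255,255))]:
    r=[]
    for g in(d0,d):
        m=cv2.inRange(cv2.cvtColor(g[n]["image"],cv2.COLOR_RGB2HSV),lo,hi); m[:240]=0
        M=cv2.moments(m,True); r+= [round(M["m10"]/max(M["m00"],1),1),round(M["m01"]/max(M["m00"],1),1),M["m00"]]
    print(n,k,r)
E
```

```text
t 13.5833 pos [0.4227 0.1288 0.2239] rack [-0.0255  0.1157] F [0.6 0.2 0.2] w 0.0003 
shift cm [ 6.39  9.05 -0.26] turn about x rad -0.003 tilt [0.0003 0.0002]
scene orange cup [391.7, 340.6, 1204.0, 391.8, 340.5, 1206.0]
scene blue abacus [290.4, 344.5, 1404.0, 290.7, 344.5, 1411.0]
side orange cup [237.8, 337.5, 2747.0, 237.9, 337.3, 2801.0]
side blue abacus [219.0, 283.1, 1299.0, 219.1, 283.0, 1281.0]
```

View pics/end.png

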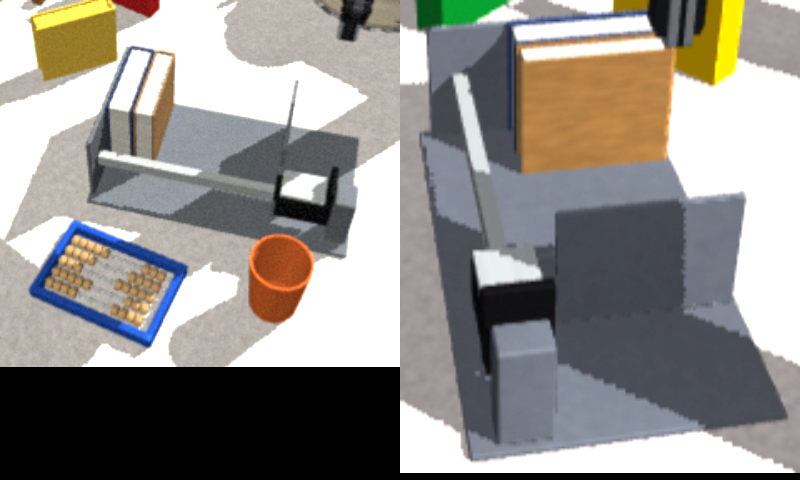

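The jaw stands against the end block with its pad up. The ledgers, cup and abacus are unchanged and the gripper is clear, so I'm handing in.

```bash
python3 -c "
from rig import env
print(env.close_job())"
```

```text
the job is handed in; nothing more can be done
None
```

The jaw is all the way back at the end block, and I handed the job in at about 13.7 s of the 42 s allowed. I pressed the release pad to its hard stop with the closed fingertips and kept it down while pushing the jaw back. Then I let the pad spring up and moved the gripper clear.

**Last checks**
- **Jaw fully back:** the push force rose from about 6 N (fingers sliding on the pad) to about 30 N with no further motion. The last picture shows the carriage up against the end block. I did not measure the 2 mm air gap.
- **Other objects:** the cup's and abacus's image positions changed by less than 0.4 px. The ledgers looked unmoved in the pictures. The force on the tool was about 0.6 N when clear.

**Disagreements**
- **Fingertip position:** the text puts the fingertips 11 mm ahead of the TCP. Two-view measurement put them about 24 mm behind it, and pad contact came at TCP z of about 0.059, so I worked from the measurement and the felt force.
- **Sideways force on lifting:** for a moment the fingers rubbed on the thumb stop with about 15 N sideways and 12 N vertically, well below the limits. Keeping that push on was deliberate, so the jaw would not be dragged back.

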